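# Clear the hold-down plate and mount the angle brackets

### The job

Take the brush by its handle and sweep all the plastic offcuts off the hold-down plate into the scrap tray at its end (do not push them with the fingers), and stand the brush back on its pad. Then set every angle bracket on the cleared plate, between the rails, and tip it over its corner so that it lies flat on its long leg with the short leg standing up. When all brackets lie so, press the pump plunger fully down to its stop and let go; leave the bottle, the jar and the control box alone.

Things in the scene. Friction and masses are not known exactly. Their poses are not given: they have to be found in the camera images.
- plate: Dark suction hold-down plate, fixed, 200 (x) by 320 (y) mm, top 40 mm above the bench. Origin: centre of its underside; x across, y along, z up. Along both long edges runs a rail 6 mm wide, 8 mm above the top (x = -100..-94, 94..100 mm); the +y end is open, the -y end steps down into the scrap tray. Pump block 60 x 60 x 50 mm beyond the +x edge, at x = 135, y = 50 mm.
- tray (a point): Centre of the floor of the aluminium scrap tray joined to the plate's -y end: from y = -160 to -300 mm in the plate's frame, 192 mm wide inside, floor 4 mm above the bench, walls to 75 mm above the bench on its three outer sides, none towards the plate.
- plunger (a joint): Spring plunger of the hand pump: 0 = up, 0.020 m = down at its stop. About 3 N starts it, about 10 N takes it to the stop; it springs back up when let go.
- plunger_top (a point): Centre of the top of the plunger's round black head (44 mm across, 14 mm thick, 88 mm above the bench when up). Moves with it.
- pad: Flat grey rubber pad 70 x 160 x 4 mm fixed on the bench, the brush's place. Origin: centre of its underside; y along its length.
- brush: Hand brush standing on its stiff bristles. Origin: centre of the bristles' underside; z up the handle, y along the head. Bristles 30 (x) x 106 (y) mm, 45 high; wooden head 36 x 110 mm, from 45 to 65 mm; square upright handle 22 x 22 mm, from 65 to 138 mm. 0.18 kg.
- bracket_A: Aluminium angle bracket, 44 mm wide (y), 10 thick, 0.16 to 0.29 kg. Origin: middle of the outer corner edge. The long leg (two holes) runs 90 mm along z from the corner (x = 0..10), the short leg 60 mm along x (z = 0..10). Starts on the bench on its short leg, z up; tipped over its corner onto the long leg, x points up and z is level. 3 or 4 alike are present.
- sole_A (a point): Centre of the outer face (at x = 0) of the long leg of bracket_A, 45 mm from the corner.
- bracket_B: Aluminium angle bracket, 44 mm wide (y), 10 thick, 0.16 to 0.29 kg. Origin: middle of the outer corner edge. The long leg (two holes) runs 90 mm along z from the corner (x = 0..10), the short leg 60 mm along x (z = 0..10). Starts on the bench on its short leg, z up; tipped over its corner onto the long leg, x points up and z is level. 3 or 4 alike are present.
- sole_B (a point): Centre of the outer face (at x = 0) of the long leg of bracket_B, 45 mm from the corner.
- bracket_C: Aluminium angle bracket, 44 mm wide (y), 10 thick, 0.16 to 0.29 kg. Origin: middle of the outer corner edge. The long leg (two holes) runs 90 mm along z from the corner (x = 0..10), the short leg 60 mm along x (z = 0..10). Starts on the bench on its short leg, z up; tipped over its corner onto the long leg, x points up and z is level. 3 or 4 alike are present.
- sole_C (a point): Centre of the outer face (at x = 0) of the long leg of bracket_C, 45 mm from the corner.
- bracket_D: Aluminium angle bracket, 44 mm wide (y), 10 thick, 0.16 to 0.29 kg. Origin: middle of the outer corner edge. The long leg (two holes) runs 90 mm along z from the corner (x = 0..10), the short leg 60 mm along x (z = 0..10). Starts on the bench on its short leg, z up; tipped over its corner onto the long leg, x points up and z is level. 3 or 4 alike are present.
- sole_D (a point): Centre of the outer face (at x = 0) of the long leg of bracket_D, 45 mm from the corner.
- scrap_1: White plastic offcut, plain block 46 x 36 x 30 mm, about 40 g, on the plate. Origin: centre of its underside. 3 to 5 offcuts are present.
- scrap_2: White plastic offcut, stepped block 44 x 30 mm, 30 mm high on its -x half and 16 mm on the other, about 40 g, on the plate. Origin: centre of its underside. 3 to 5 offcuts are present.
- scrap_3: White plastic offcut, upright round stub 42 mm across, 28 mm high, about 40 g, on the plate. Origin: centre of its underside. 3 to 5 offcuts are present.
- scrap_4: White plastic offcut, block 40 x 40 x 28 mm, about 40 g, on the plate. Origin: centre of its underside. 3 to 5 offcuts are present.
- scrap_5: White plastic offcut, notched block about 46 x 38 x 30 mm, about 40 g, on the plate. Origin: centre of its underside. 3 to 5 offcuts are present.
- bottle: Amber bottle, 60 mm across, 140 high, beside the work. Leave alone.
- controller: Cream control box 100 x 130 x 65 mm, beside the work. Leave alone.
- jar: Amber jar, 70 mm across, 90 high, beside the work. Leave alone.
Not all that is in view belongs to the job. Leave any brown or orange look-alike of the scrap_3 alone. Leave any yellow look-alike of the brush alone.

How it is judged:
On the way, in this order (a step that is already met when the one before it is completed fails the run):
1. all offcuts are in the scrap tray (x of scrap_1 in the frame of plate between -0.1 and 0.1 m and y of scrap_1 in the frame of plate between -0.3 and -0.165 m and z of each of scrap_1, scrap_2, scrap_3, scrap_4, scrap_5 in the frame of plate below 0.1 m and x of scrap_2 in the frame of plate between -0.1 and 0.1 m and y of scrap_2 in the frame of plate between -0.3 and -0.165 m and x of scrap_3 in the frame of plate between -0.1 and 0.1 m and y of scrap_3 in the frame of plate between -0.3 and -0.165 m and x of scrap_4 in the frame of plate between -0.1 and 0.1 m and y of scrap_4 in the frame of plate between -0.3 and -0.165 m and x of scrap_5 in the frame of plate between -0.1 and 0.1 m and y of scrap_5 in the frame of plate between -0.3 and -0.165 m), for 0.2 s.
2. the brush stands back on its pad (horizontal distance between brush and pad below 0.035 m and height (world z) of brush below 0.01 m and angle between brush's own z axis and vertical below 0.1 rad and linear speed of brush below 0.02 m/s), for 0.2 s.
3. all brackets lie on the plate on their long legs, short legs up (angle between each of bracket_A, bracket_B, bracket_C, bracket_D's own x axis and vertical below 0.1 rad and x of sole_A in the frame of plate between -0.072 and 0.072 m and y of sole_A in the frame of plate between -0.142 and 0.142 m and z of sole_A in the frame of plate between 0.034 and 0.046 m and x of sole_B in the frame of plate between -0.072 and 0.072 m and y of sole_B in the frame of plate between -0.142 and 0.142 m and z of sole_B in the frame of plate between 0.034 and 0.046 m and x of sole_C in the frame of plate between -0.072 and 0.072 m and y of sole_C in the frame of plate between -0.142 and 0.142 m and z of sole_C in the frame of plate between 0.034 and 0.046 m and x of sole_D in the frame of plate between -0.072 and 0.072 m and y of sole_D in the frame of plate between -0.142 and 0.142 m and z of sole_D in the frame of plate between 0.034 and 0.046 m), for 0.2 s.
4. with the brackets lying so, the plunger is pressed to its stop (all of step 3 and value of joint plunger above 0.018 m), for 0.2 s.
At the end, for the whole second after the job is handed in: Every offcut is inside the scrap tray, its centre past the plate's end; every bracket lies flat on its long leg on the plate between the rails (short leg within 6 degrees of upright); the brush stands upright on its pad, within 35 mm of its middle; the plunger is up again; all at rest (all of step 1 and all of step 2 and all of step 3 and linear speed of each of bracket_A, bracket_B, bracket_C, bracket_D, scrap_1, scrap_2, scrap_3, scrap_4, scrap_5 below 0.02 m/s and value of joint plunger below 0.004 m); the robot touches nothing.
It fails at once if a finger pushes an offcut (contact force between the fingers and scrap_1 above 1.5 N or contact force between the fingers and scrap_2 above 1.5 N or contact force between the fingers and scrap_3 above 1.5 N or contact force between the fingers and scrap_4 above 1.5 N or contact force between the fingers and scrap_5 above 1.5 N).
It fails at once if the bottle, control box or jar is shifted by over 30 mm or tipped (distance of any of bottle, controller, jar from where it was at the start of the episode above 0.03 m or angle between any of bottle, controller, jar's own z axis and vertical above 0.3 rad).
Of bracket_A, bracket_B, bracket_C, bracket_D only 3 to 4 are there at a start; the rules pass over those that are not, and their reading is None.
Of scrap_1, scrap_2, scrap_3, scrap_4, scrap_5 only 3 to 5 are there at a start; the rules pass over those that are not, and their reading is None.
At some moment in a run one of bracket_A, bracket_B, bracket_C, bracket_D may be knocked a few centimetres aside while the robot is not near it.
Once in a run the grip may slacken for a moment while it holds something.
It also fails if it takes over 210 s, if anything falls off the work surface, if the arm or the gripper's body presses on something with over 40 N, if the wrist force passes 120 N, or if a joint passes its speed limit or range.

### The arm

A 6-joint arm with a two-finger parallel gripper is mounted at the origin on the work surface. World frame = base frame: x ahead of the robot, y to its left, z up, the work surface at z = 0. Lengths are in m, angles in rad, forces in N, time in s.
With the tool pointing down it reaches from about 0.375 to 0.975 m from the base axis. Payload 3.8 kg.
Tool frame: the origin (TCP) lies midway between the tips of the shut fingers; the grasp point (between the pads) lies robot.grasp_offset behind it (robot.grasp_offset is the distance from the TCP to the grasp point, in m); z points along the fingers, y is the line along which they close (so a half turn about z gives the same grasp; the last joint's range is limited). The gripper opens to 85 mm and grips with 20 to 120 N. Pads are 22 mm wide; open, the fingers measure 114 mm over their backs; the gripper's body (76 mm by 85 mm) begins 54 mm behind the grasp point. The pads swing forward as they close: fully open they stand 13 mm farther back than shut.
Start: joints at [-1.288, 0.264, 1.604, -0, 1.274, -0.037], TCP at [0.212, -0.641, 0.231] pointing down, gripper open.
Joint ranges: [-2.63, 2.63], [-0.94, 2.18], [0.31, 2.57], [-1.31, 4.45], [0, 2.66], [-2.55, 2.55]. Speed limits (rad/s): [2.57, 2.57, 3.14, 3.14, 3.14, 3.14].

### API

Orientations are given as a unit quaternion [x, y, z, w].
In Python, from station import robot gives the robot as it stands.
- The arm moves only by the shell command python3 -m creep 'ROWS'. ROWS is JSON, a list of rows, each an object with "angular": the turn, a rotation vector about the tool's x, y, z in rad, a list of three; "slide": the shift along the tool's x, y, z in cm, a list of three; "claw": the opening, from 0 (shut) to 1 (fully open). In form: [{"angular": [ax, ay, az], "slide": [dx, dy, dz], "claw": claw}, ...]. A call has 1 to 12 rows; each row shifts and turns the commanded pose from where the row before left it, along the tool's axes as they then stand; what a row does not reach is not made up. A row lasts 1/10 s, in which the tool goes at most 50 mm and 8.59 degrees, less where a joint would pass 70% of its speed; a pose out of reach is approached as far as the arm can. A call is refused whole if a number of a shift passes 5 or a number of a turn 0.15, either way. A call with a gripper value outside its range is refused whole. The fingers move at their own pace and stop on an object; the grip force is fixed at half the most. Time passes only in rows, so rows that do not move let the fingers close. It gives the time, the measured TCP pose, the force, the opening and the grip force at its end, in the units of the state.
- robot.read_state(): the state, without advancing time (a new reading comes with each control period).
- robot.grab_frame(name): name is "scene" or "top"; returns (picture, depth): 420x560x3 uint8, blue, green, red; 420x560 float32, m along the optical axis (not along the pixel's ray), 0 where there is no reading.
- robot.camera_model(name): a dict with "camera_matrix" (3x3 intrinsics, pixels), "k1" (the pictures are not rectified: a ray, as slopes to the right and down, at radius r is drawn at 1 + k1 r^2 times it, then the intrinsics apply), "world_to_cam" (4x4, takes a point from world to camera coordinates). Camera axes: x right, y up, looking along -z (the intrinsics and any distortion apply to the point x, -y, -z); pixel columns grow to the right and rows downward; lengths in m; the calibration is good to about 2 mm. A picture is of the moment at which its call begins. camera_model takes no time and is no camera call.
- robot.sign_off(): hands the job in; it is judged then, once.
The state is a dict: "t": time; "q": joint angles; "joint_vel": joint speeds; "joint_torque": joint torques, N m; "position": TCP position; "orientation": TCP orientation; "contact_force": force on the tool from outside, world axes, zero at the start; "wrist_torque": the same for the moment, N m; "width": finger opening in m; "grip_force": force on a finger pad.
Only numpy, scipy, OpenCV 4.12 (cv2) and the standard library are available. Lean on these libraries where they do the work, as an engineer would, in place of code of your own. Each camera call takes 0.05 s, during which the arm holds its last target. There are 200 camera calls.

## Working session

There is one attempt and no reset: what is moved stays moved. The work goes in short steps, Python scripts to look and compute and a shell command to move; the robot and the scene stay as the last step left them, time stands still between calls to the robot, and variables do not carry over. Pictures are saved under pics/ and viewed, at most 14 in all, crops included, and the job is handed in when it is done.

```bash
ls; mkdir -p pics; cat > h.py <<'E'
import numpy as np, cv2
from station import robot
def grab(n):
    im,d=robot.grab_frame(n); return im,d,robot.camera_model(n)
def pts(d,m):
    K=np.array(m["camera_matrix"]);k1=m["k1"];h,w=d.shape
    u,v=np.meshgrid(np.arange(w),np.arange(h))
    x=(u-K[0,2])/K[0,0];y=(v-K[1,2])/K[1,1]
    a,b=x.copy(),y.copy()
    for _ in range(10):
        s=1+k1*(a*a+b*b);a=x/s;b=y/s
    P=np.stack([a*d,-b*d,-d,np.ones_like(d)],-1)
    W=P@np.linalg.inv(np.array(m["world_to_cam"])).T
    W[d<=0]=np.nan
    return W[...,:3]
E
python3 - <<'E'
from h import *
for n in("top","scene"):
    im,d,m=grab(n);cv2.imwrite(f"pics/{n}0.png",im);np.savez(f"{n}0.npz",im=im,W=pts(d,m))
    print(n,np.array(m["world_to_cam"]).round(3).tolist())
print(robot.read_state(),robot.grasp_offset)
E
```

```text
pics
top [[-0.017, -1.0, -0.012, 0.093], [0.987, -0.019, 0.158, -0.521], [-0.159, -0.009, 0.987, -1.587], [0.0, 0.0, 0.0, 1.0]]
scene [[0.748, 0.664, 0.001, -0.42], [-0.512, 0.576, 0.638, 0.156], [0.422, -0.478, 0.77, -1.433], [0.0, 0.0, 0.0, 1.0]]
{'t': 0.1, 'q': array([-1.28786881e+00,  2.64700439e-01,  1.60525067e+00, -1.73311294e-05,
        1.27369709e+00, -3.69131867e-02]), 'joint_vel': array([-9.69532720e-05, -2.74665549e-03, -2.63255488e-03, -6.71640893e-04,
       -1.03694856e-03,  3.83038624e-04]), 'joint_torque': array([-2.26620659e-04, -5.16708612e+01, -3.68589199e+01, -8.17566593e-05,
        6.20833292e-03, -4.82843598e-05]), 'position': array([ 0.2120288 , -0.64013356,  0.23006413]), 'orientation': array([ 9.87239043e-01,  1.59242003e-01, -1.34325715e-04, -1.01899194e-03]), 'contact_force': array([ 0.04478028, -0.76106766,  0.06414139]), 'wrist_torque': array([-0.04205333,  0.00604517, -0.03548064]), 'grip_force': 0.0, 'width': 0.0852454492409311} 0.0187
```

View pics/top0.png

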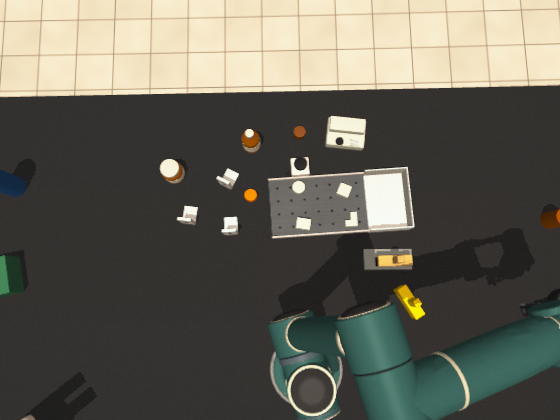

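View pics/scene0.png

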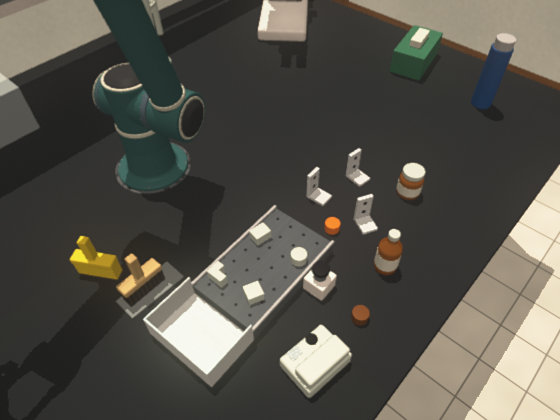

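Top view: plate with its left end at ~(270,207) and the tray at ~(388,200). There are four offcuts at (299,187), (344,190), (303,224) and (352,219). The brush is at (393,261), and three brackets are at (230,178), (189,215) and (230,226). The pump is at (300,165). The yellow brush and the orange stubs are decoys.

```bash
cat >> h.py <<'E'
def cloud(boxes=None):
    A=[];C=[]
    for n in("top","scene"):
        im,d,m=grab(n);A.append(pts(d,m).reshape(-1,3));C.append(im.reshape(-1,3))
    A=np.concatenate(A);C=np.concatenate(C).astype(int);k=~np.isnan(A[:,0]);return A[k],C[k]
def hmap(A,x0,x1,y0,y1,r=.002,z0=.0):
    # top-down height raster: row ~ -x, col ~ -y
    H=np.zeros((int((x1-x0)/r),int((y1-y0)/r)),np.float32)
    i=((x1-A[:,0])/r).astype(int);j=((y1-A[:,1])/r).astype(int)
    k=(i>=0)&(j>=0)&(i<H.shape[0])&(j<H.shape[1])
    np.maximum.at(H,(i[k],j[k]),A[k,2]);return H
def rect(P):
    (c,s,a)=cv2.minAreaRect(P[:,:2].astype(np.float32)*1000);return np.round(c,1),np.round(s,1),round(a,1)
E
python3 - <<'E'
from h import *
T=np.load("top0.npz");S=np.load("scene0.npz")
for n,Z in(("top",T),("scene",S)):
    W=Z["W"].reshape(-1,3);C=Z["im"].reshape(-1,3).astype(int);k=~np.isnan(W[:,0]);W=W[k];C=C[k]
    f=(W[:,2]<.005)&(W[:,0]>.4);print(n,"bench z med",np.median(W[(abs(W[:,2])<.02),2]).round(4))
    k=(W[:,0]>.25)&(W[:,0]<1.0)&(abs(W[:,1])<.6)&(W[:,2]>.012)&(W[:,2]<.2)
    W=W[k];C=C[k]
    r=.004;g=np.zeros((200,320),np.uint8);i=((W[:,0]-.2)/r).astype(int);j=((W[:,1]+.64)/r).astype(int);g[i,j]=1
    g=cv2.morphologyEx(g,cv2.MORPH_CLOSE,np.ones((3,3)))
    N,L=cv2.connectedComponents(g)
    for l in range(1,N):
        P=W[L[i,j]==l]
        if len(P)<12: continue
        print(l,len(P),*rect(P),"z",P[:,2].max().round(3),"col",C[L[i,j]==l].mean(0).astype(int))
E
```

```text
top bench z med 0.0001
1 46 [ 257.6 -310.6] [13.8 33.6] 7.4 z 0.07 col [  1 127 164]
9 416 [ 345.8 -291.9] [ 53.  110.9] 1.7 z 0.148 col [ 88 167 207]
27 6905 [ 564.9 -122.1] [265.9 462.4] 2.4 z 0.097 col [122 130 135]
30 134 [470.5 240.7] [60.  43.5] 3.0 z 0.102 col [193 203 206]
36 144 [509.4 380.7] [45.2 59. ] 82.0 z 0.101 col [187 198 203]
44 123 [573.  170.7] [40.1 42.5] 42.6 z 0.04 col [  0 138 237]
54 137 [632.6 246.1] [44.5 59.9] 61.4 z 0.096 col [175 188 194]
60 444 [653.1 431.8] [65.7 69.4] 31.5 z 0.099 col [148 177 194]
73 1186 [ 777.1 -155. ] [131.7  99.7] 81.1 z 0.074 col [189 212 218]
75 351 [748.  166.8] [55.4 60. ] 9.2 z 0.148 col [ 65 110 151]
85 121 [788.9   2.4] [38.1 41.6] 87.8 z 0.039 col [ 32  79 142]
scene bench z med 0.0004
1 197 [ 257.8 -312.4] [38.2 15.4] 90.0 z 0.068 col [ 32 115 143]
2 1305 [ 342.1 -291.1] [ 38.9 110.3] 0.9 z 0.147 col [ 75 116 142]
3 12207 [ 565.4 -119.4] [268.3 462.1] 2.8 z 0.094 col [119 128 131]
4 287 [471.5 241.1] [61.2 49.3] 0.7 z 0.094 col [133 143 150]
5 299 [507.9 381.4] [48.  61.5] 82.4 z 0.095 col [132 142 149]
7 190 [572.6 173.7] [39.7 41.8] 45.8 z 0.034 col [ 45 121 218]
8 377 [630.8 248. ] [46.4 59.2] 61.0 z 0.094 col [134 144 152]
9 751 [656.4 429.7] [65.2 67.5] 66.3 z 0.097 col [121 144 161]
10 2876 [ 780.6 -155.3] [130.  101.7] 82.5 z 0.07 col [186 205 208]
11 877 [754.6 160.8] [60.2 46.2] 18.0 z 0.144 col [ 77 104 133]
12 270 [790.3   2.7] [40.9 41.7] 37.5 z 0.034 col [ 44  76 126]
```

```bash
cat >> h.py <<'E'
def clusters(W,r=.004,mn=12,close=1):
    i=((W[:,0]+.0)/r).astype(int);j=((W[:,1]+.8)/r).astype(int)
    g=np.zeros((300,400),np.uint8);g[i,j]=1
    if close: g=cv2.morphologyEx(g,cv2.MORPH_CLOSE,np.ones((3,3)))
    N,L=cv2.connectedComponents(g)
    return [W[L[i,j]==l] for l in range(1,N) if (L[i,j]==l).sum()>=mn]
def box(W,x0,x1,y0,y1,z0,z1):
    return W[(W[:,0]>x0)&(W[:,0]<x1)&(W[:,1]>y0)&(W[:,1]<y1)&(W[:,2]>z0)&(W[:,2]<z1)]
E
python3 - <<'E'
from h import *
for n in("top","scene"):
    Z=np.load(n+"0.npz");W=Z["W"].reshape(-1,3);W=W[~np.isnan(W[:,0])]
    print(n)
    P=box(W,.4,.75,-.35,.15,.03,.055)
    c=max(clusters(P,mn=50),key=len);print("plate",rect(c),np.median(c[:,2]))
    P=box(W,.4,.75,-.40,.15,.068,.08)
    for c in clusters(P,mn=20): print("traywall/",rect(c),c[:,2].max())
    P=box(W,.45,.67,-.2,.12,.057,.09)
    for c in clusters(P,mn=15): print("scr",rect(c),np.percentile(c[:,2],[50,95]).round(3),len(c))
    P=box(W,.6,.75,-.05,.1,.078,.1)
    for c in clusters(P,mn=10): print("plunger",rect(c),c[:,2].max())
    P=box(W,.28,.4,-.4,-.2,.05,.08);print("head",rect(P),np.median(P[:,2]))
    P=box(W,.28,.4,-.4,-.2,.12,.16);print("handle",rect(P),P[:,2].max())
    P=box(W,.28,.42,-.4,-.18,.0025,.009)
    for c in clusters(P,mn=40): print("pad",rect(c))
    for x,y in((.471,.241),(.509,.381),(.632,.247)):
        P=box(W,x-.045,x+.045,y-.045,y+.045,.03,.11);Q=box(W,x-.045,x+.045,y-.045,y+.045,.004,.02)
        print("br",rect(P),"long mean",P[:,:2].mean(0).round(3),"low",Q[:,:2].mean(0).round(3),rect(np.r_[P,Q]))
E
```

```text
top
plate (array([ 566.6, -119.7]), array([265.1, 457.5]), 3.0) 0.040708029116568456
traywall/ (array([ 544. , -282.6]), array([201.6, 140.3]), 3.2) 0.07996834653388252
traywall/ (array([466.1,  -1.4]), array([44.9, 36.4]), 80.6) 0.07885106910441708
traywall/ (array([ 478. , -157.1]), array([36.9, 43.7]), 88.4) 0.0793839494444708
traywall/ (array([ 574.8, -137.6]), array([39.6, 39.4]), 65.0) 0.07619594033486887
traywall/ (array([588.1,  12.5]), array([37. , 35.9]), 9.8) 0.07799346657339701
scr (array([ 478.1, -156.4]), array([38.4, 46.6]), 88.7) [0.07  0.076] 133
scr (array([466.9,  -1. ]), array([45.7, 35. ]), 81.2) [0.07  0.075] 152
scr (array([ 575.4, -137.7]), array([39.6, 40.9]), 65.6) [0.068 0.074] 151
scr (array([587.5,  11.9]), array([36.6, 41. ]), 89.5) [0.068 0.073] 127
scr (array([656.6,   6.6]), array([41.5, 28.9]), 72.7) [0.086 0.09 ] 83
plunger (array([662.9,   4. ]), array([41.8, 43.2]), 2.1) 0.09702861133265728
head (array([ 342.6, -291.9]), array([ 35.8, 110.8]), 1.0) 0.06856385792517672
handle (array([ 342.8, -291.6]), array([22.7, 21.8]), 88.7) 0.14799561944383188

[... 1404 characters left out ...]
rray([42.5, 41.7]), 24.2) 0.09403585134592574
head (array([ 342.1, -291.1]), array([ 38.9, 110.3]), 0.9) 0.06775593280782133
handle (array([ 342.5, -291.6]), array([24.2, 22.2]), 3.1) 0.1466093817054971
pad (array([ 351.1, -290.8]), array([111.5, 219.1]), 9.7)
br (array([446.5, 240.5]), array([10.7, 48.5]), 2.5) long mean [0.448 0.237] low [0.473 0.24 ] (array([473.3, 240.6]), array([89.6, 72.3]), 87.7)
br (array([484.9, 384.4]), array([47.9, 14.7]), 83.1) long mean [0.487 0.382] low [0.513 0.379] (array([514.8, 380.7]), array([83.8, 78. ]), 88.7)
br (array([610.9, 258.9]), array([46.4, 13.3]), 61.8) long mean [0.612 0.256] low [0.635 0.245] (array([633. , 245.1]), array([94.8, 70.8]), 77.8)
```

```bash
cat >> h.py <<'E'
from scipy.spatial.transform import Rotation as R
def plan(x,y,z,yaw_deg):
    """slide (cm, tool axes as they stand) to target TCP, then turn about tool z to bring tool x to yaw"""
    s=robot.read_state();r=R.from_quat(s["orientation"]);M=r.as_matrix()
    d=M.T@(np.array([x,y,z])-s["position"])*100
    T=np.array([[np.cos(a:=np.radians(yaw_deg)),np.sin(a),0],[np.sin(a),-np.cos(a),0],[0,0,-1]]).T
    print("slide",d.round(2),"turn",R.from_matrix(M.T@T).as_rotvec().round(3),"pos",s["position"].round(4),"t",round(s["t"],1))
E
python3 - <<'E'
from h import *
Z=np.load("top0.npz");im=Z["im"].astype(int);W=Z["W"]
for r in (253,256,266,268): print(r,[tuple(im[r,c]) [1] for c in range(358,420,2)])
for c in (368,372): print(c,[im[r,c][1] for r in range(244,276)])
for p in ((250,364),(250,412),(269,364),(269,412)): print(p,W[p].round(4))
plan(.3425,-.2916,.22,92)
E
```

```text
253 [np.int64(32), np.int64(32), np.int64(32), np.int64(110), np.int64(113), np.int64(113), np.int64(112), np.int64(113), np.int64(118), np.int64(123), np.int64(112), np.int64(112), np.int64(112), np.int64(113), np.int64(112), np.int64(112), np.int64(112), np.int64(111), np.int64(111), np.int64(113), np.int64(112), np.int64(111), np.int64(112), np.int64(111), np.int64(111), np.int64(110), np.int64(164), np.int64(51), np.int64(50), np.int64(51), np.int64(52)]
256 [np.int64(30), np.int64(31), np.int64(33), np.int64(105), np.int64(113), np.int64(113), np.int64(114), np.int64(113), np.int64(114), np.int64(106), np.int64(156), np.int64(210), np.int64(213), np.int64(215), np.int64(216), np.int64(213), np.int64(210), np.int64(193), np.int64(105), np.int64(98), np.int64(189), np.int64(184), np.int64(192), np.int64(195), np.int64(213), np.int64(210), np.int64(212), np.int64(92), np.int64(35), np.int64(39), np.int64(35)]
266 [np.int64(30), np.int64(34), np.int64(31), np.int64(80), np.int64(112), np.int64(114), np.int64(114), np.int64(114), np.int64(113), np.int64(81), np.int64(105), np.int64(1
[... 1246 characters left out ...]
64(40), np.int64(33), np.int64(31), np.int64(40), np.int64(109), np.int64(113), np.int64(113), np.int64(111), np.int64(113), np.int64(112), np.int64(113), np.int64(113), np.int64(111), np.int64(112), np.int64(112), np.int64(112), np.int64(114), np.int64(112), np.int64(113), np.int64(115), np.int64(113), np.int64(114), np.int64(115), np.int64(114), np.int64(83), np.int64(42), np.int64(31), np.int64(32), np.int64(31), np.int64(31), np.int64(31)]
(250, 364) [ 0.38   -0.204   0.0058]
(250, 412) [ 0.3773 -0.3643  0.0033]
(269, 364) [ 0.317  -0.2016  0.0025]
(269, 412) [ 0.3145 -0.3618 -0.002 ]
slide [ 23.34 -28.98   1.07] turn [-2.000e-03 -1.000e-03 -1.286e+00] pos [ 0.212  -0.6401  0.2301] t 0.1
```

```bash
python3 -m creep '[{"angular":[0,0,0],"slide":[2.9,-3.6,0],"claw":1},{"angular":[0,0,0],"slide":[2.9,-3.6,0],"claw":1},{"angular":[0,0,0],"slide":[2.9,-3.6,0],"claw":1},{"angular":[0,0,0],"slide":[2.9,-3.6,0],"claw":1},{"angular":[0,0,0],"slide":[2.9,-3.6,0],"claw":1},{"angular":[0,0,0],"slide":[2.9,-3.6,0],"claw":1},{"angular":[0,0,0],"slide":[2.9,-3.6,0],"claw":1},{"angular":[0,0,0],"slide":[2.9,-3.6,0],"claw":1}]'
python3 -m creep '[{"angular":[0,0,-0.143],"slide":[0,0,0],"claw":1},{"angular":[0,0,-0.143],"slide":[0,0,0],"claw":1},{"angular":[0,0,-0.143],"slide":[0,0,0],"claw":1},{"angular":[0,0,-0.143],"slide":[0,0,0],"claw":1},{"angular":[0,0,-0.143],"slide":[0,0,0],"claw":1},{"angular":[0,0,-0.143],"slide":[0,0,0],"claw":1},{"angular":[0,0,-0.143],"slide":[0,0,0],"claw":1},{"angular":[0,0,-0.143],"slide":[0,0,0],"claw":1},{"angular":[0,0,-0.143],"slide":[0,0,0],"claw":1},{"angular":[0,0,0],"slide":[0,0,0],"claw":1},{"angular":[0,0,0],"slide":[0,0,0],"claw":1}]'
python3 -c "
from h import *
plan(.3425,-.2916,.0955,92)"
```

```text
t: 0.9
position: [0.3419, -0.2925, 0.2309]
orientation: [0.987, 0.159, -0.0, -0.0]
contact_force: [0.2, -0.5, -0.2]
width: 0.0853
grip_force: 0.0
t: 2.0
position: [0.3417, -0.2943, 0.231]
orientation: [0.695, 0.719, 0.0, -0.0]
contact_force: [-0.4, 0.4, -0.3]
width: 0.0856
grip_force: 0.0
slide [ 0.26  0.09 13.55] turn [-0.    -0.    -0.002] pos [ 0.3417 -0.2943  0.231 ] t 2.0
```

```bash
python3 -m creep '[{"angular":[0,0,0],"slide":[0.3,0.1,4],"claw":1},{"angular":[0,0,0],"slide":[0,0,4],"claw":1},{"angular":[0,0,0],"slide":[0,0,4],"claw":1},{"angular":[0,0,0],"slide":[0,0,2.6],"claw":1},{"angular":[0,0,0],"slide":[0,0,0],"claw":0},{"angular":[0,0,0],"slide":[0,0,0],"claw":0},{"angular":[0,0,0],"slide":[0,0,0],"claw":0},{"angular":[0,0,0],"slide":[0,0,0],"claw":0},{"angular":[0,0,0],"slide":[0,0,0],"claw":0},{"angular":[0,0,0],"slide":[0,0,0],"claw":0},{"angular":[0,0,0],"slide":[0,0,0],"claw":0},{"angular":[0,0,0],"slide":[0,0,0],"claw":0}]'
python3 - <<'E'
from h import *
C=np.array([.5313,-.0527]);a=np.radians(3);M=np.array([[np.cos(a),-np.sin(a)],[np.sin(a),np.cos(a)]])
for p in((-.037,.12),(-.037,-.19),(.037,.12),(.037,-.19)): print(p,(C+M@p).round(4))
plan(.3425,-.2916,.22,3)
E
```

```text
t: 3.2
position: [0.3438, -0.2927, 0.0873]
orientation: [0.694, 0.72, -0.0, 0.002]
contact_force: [-2.0, 0.1, 6.5]
width: 0.0213
grip_force: 58.8
(-0.037, 0.12) [0.4881 0.0652]
(-0.037, -0.19) [ 0.5043 -0.2444]
(0.037, 0.12) [0.562  0.0691]
(0.037, -0.19) [ 0.5782 -0.2405]
slide [  0.07  -0.09 -13.27] turn [4.000e-03 1.000e-03 1.554e+00] pos [ 0.3438 -0.2927  0.0873] t 3.2
```

```bash
python3 -m creep '[{"angular":[0,0,0],"slide":[0,0,-2.3],"claw":0},{"angular":[0,0,0],"slide":[0,0,-3.5],"claw":0},{"angular":[0,0,0],"slide":[0,0,-3.8],"claw":0},{"angular":[0,0,0],"slide":[2,1,-3.8],"claw":0},{"angular":[0,0,0],"slide":[3.8,1.7,0],"claw":0},{"angular":[0,0,0],"slide":[3.8,1.7,0],"claw":0},{"angular":[0,0,0],"slide":[3.8,1.7,0],"claw":0},{"angular":[0,0,0],"slide":[3.8,1.7,0],"claw":0},{"angular":[0,0,0],"slide":[3.8,1.7,0],"claw":0},{"angular":[0,0,0],"slide":[3.8,1.7,0],"claw":0},{"angular":[0,0,0],"slide":[3.8,1.7,0],"claw":0},{"angular":[0,0,0],"slide":[3.8,1.7,0],"claw":0}]'
python3 -m creep '[{"angular":[0,0,0.141],"slide":[0,0,0],"claw":0},{"angular":[0,0,0.141],"slide":[0,0,0],"claw":0},{"angular":[0,0,0.141],"slide":[0,0,0],"claw":0},{"angular":[0,0,0.141],"slide":[0,0,0],"claw":0},{"angular":[0,0,0.141],"slide":[0,0,0],"claw":0},{"angular":[0,0,0.141],"slide":[0,0,0],"claw":0},{"angular":[0,0,0.141],"slide":[0,0,0],"claw":0},{"angular":[0,0,0.141],"slide":[0,0,0],"claw":0},{"angular":[0,0,0.141],"slide":[0,0,0],"claw":0},{"angular":[0,0,0.141],"slide":[0,0,0],"claw":0},{"angular":[0,0,0.141],"slide":[0,0,0],"claw":0},{"angular":[0,0,0],"slide":[0,0,0],"claw":0}]'
python3 - <<'E'
from h import *
plan(.488,.065,.1255,3)
for n in ("top","scene"):
  im,d,m=grab(n);W=pts(d,m).reshape(-1,3);W=W[~np.isnan(W[:,0])]
  P=box(W,.38,.6,-.05,.2,.155,.205)
  for c in clusters(P,mn=20): print(n,rect(c),np.percentile(c[:,2],[5,50,95]))
  cv2.imwrite(f"pics/{n}1.png",im)
E
```

```text
t: 4.4
position: [0.4773, 0.0394, 0.2197]
orientation: [0.694, 0.72, 0.0, 0.0]
contact_force: [1.0, -0.8, -1.7]
width: 0.0212
grip_force: 58.8
t: 5.6
position: [0.4769, 0.0377, 0.2195]
orientation: [1.0, 0.028, 0.0, -0.0]
contact_force: [-0.3, 0.1, -2.6]
width: 0.0213
grip_force: 59.0
slide [ 1.26 -2.67  9.4 ] turn [-0.    -0.     0.003] pos [0.4769 0.0377 0.2195] t 5.6
top (array([443.1,  35.8]), array([36. , 39.5]), 88.7) [0.1887962  0.20043132 0.20455148]
scene (array([477.5,  37.2]), array([111. ,  38.4]), 3.5) [0.15936397 0.1952023  0.2029357 ]
```

View pics/scene1.png

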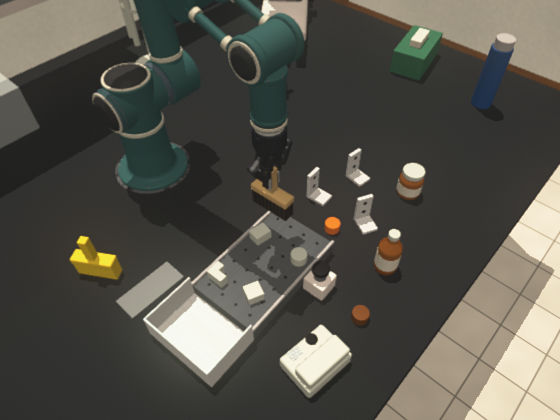

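```bash
python3 -m creep '[{"angular":[0,0,0],"slide":[1.2,-2.7,0],"claw":0},{"angular":[0,0,0],"slide":[0,0,3],"claw":0},{"angular":[0,0,0],"slide":[0,0,3],"claw":0},{"angular":[0,0,0],"slide":[0,0,2],"claw":0},{"angular":[0,0,0],"slide":[0,0,1],"claw":0},{"angular":[0,0,0],"slide":[0,0,0.4],"claw":0},{"angular":[0,0,0],"slide":[0,0,0],"claw":0},{"angular":[0,0,0],"slide":[0,0,0],"claw":0}]'
python3 -c "
from h import *
plan(.5043,-.2444,.1255,3)"
```

```text
t: 6.5
position: [0.4886, 0.0653, 0.1266]
orientation: [1.0, 0.028, 0.001, -0.0]
contact_force: [-0.5, 0.7, -2.1]
width: 0.0215
grip_force: 59.3
slide [-0.17 31.01  0.1 ] turn [-0.    -0.002  0.004] pos [0.4886 0.0653 0.1266] t 6.5
```

```bash
python3 -m creep '[{"angular":[0,0,0],"slide":[0,1,0.1],"claw":0},{"angular":[0,0,0],"slide":[0,1.8,0],"claw":0},{"angular":[0,0,0],"slide":[0,2,0],"claw":0},{"angular":[0,0,0],"slide":[0,2,0],"claw":0},{"angular":[0,0,0],"slide":[0,2,0],"claw":0},{"angular":[0,0,0],"slide":[0,2,0],"claw":0},{"angular":[0,0,0],"slide":[0,2,0],"claw":0},{"angular":[0,0,0],"slide":[0,2,0],"claw":0}]'
python3 -m creep '[{"angular":[0,0,0],"slide":[0,2,0],"claw":0},{"angular":[0,0,0],"slide":[0,2,0],"claw":0},{"angular":[0,0,0],"slide":[0,2,0],"claw":0},{"angular":[0,0,0],"slide":[0,2,0],"claw":0},{"angular":[0,0,0],"slide":[0,2,0],"claw":0},{"angular":[0,0,0],"slide":[0,2,0],"claw":0},{"angular":[0,0,0],"slide":[0,2,0],"claw":0},{"angular":[0,0,0],"slide":[0,2,0],"claw":0},{"angular":[0,0,0],"slide":[0,0.5,0],"claw":0},{"angular":[0,0,0],"slide":[0,0,0],"claw":0}]'
python3 - <<'E'
from h import *
for n in ("top","scene"):
  im,d,m=grab(n);cv2.imwrite(f"pics/{n}2.png",im)
plan(.5043,-.2444,.1255,3)
E
```

```text
t: 7.3
position: [0.4962, -0.084, 0.1253]
orientation: [1.0, 0.028, 0.001, 0.0]
contact_force: [0.1, 1.1, -2.0]
width: 0.0214
grip_force: 59.5
t: 8.3
position: [0.5051, -0.2483, 0.1248]
orientation: [1.0, 0.027, 0.0, 0.0]
contact_force: [0.3, 0.7, -1.5]
width: 0.0217
grip_force: 59.5
slide [-0.03 -0.25 -0.11] turn [-0.    -0.     0.003] pos [ 0.5048 -0.2469  0.1244] t 8.4
```

View pics/scene2.png

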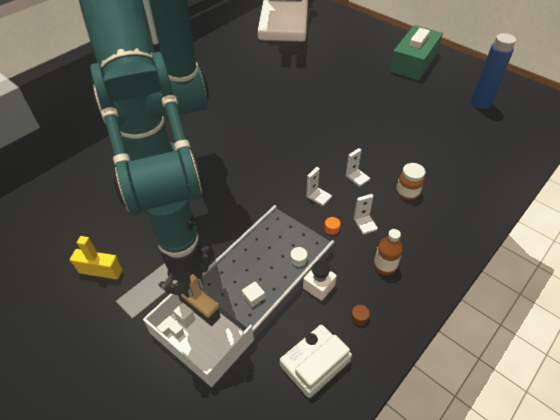

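The two offcuts of the first lane lie in the tray (~(173,325)). Two remain, at (254,293) and (299,256).

```bash
python3 -m creep '[{"angular":[0,0,0],"slide":[0,0,-2.5],"claw":0},{"angular":[0,0,0],"slide":[0,0,-3.5],"claw":0},{"angular":[0,0,0],"slide":[0.4,-2,-3],"claw":0},{"angular":[0,0,0],"slide":[1,-4.2,0],"claw":0},{"angular":[0,0,0],"slide":[1,-4.2,0],"claw":0},{"angular":[0,0,0],"slide":[1,-4.2,0],"claw":0},{"angular":[0,0,0],"slide":[1,-4.2,0],"claw":0},{"angular":[0,0,0],"slide":[1,-4.2,0],"claw":0},{"angular":[0,0,0],"slide":[1,-4.2,0],"claw":0},{"angular":[0,0,0],"slide":[1,-4.1,0],"claw":0},{"angular":[0,0,0],"slide":[0,0,0],"claw":0},{"angular":[0,0,0],"slide":[0,0,0],"claw":0}]'
python3 -c "
from h import *
plan(.562,.069,.1255,3)"
```

```text
t: 9.6
position: [0.5607, 0.071, 0.2141]
orientation: [1.0, 0.03, -0.0, 0.0]
contact_force: [-0.0, -0.5, -1.1]
width: 0.0214
grip_force: 59.6
slide [0.12 0.21 8.86] turn [0.    0.001 0.007] pos [0.5607 0.071  0.2141] t 9.6
```

```bash
python3 -m creep '[{"angular":[0,0,0],"slide":[0.1,0.1,3],"claw":0},{"angular":[0,0,0.007],"slide":[0,0,3],"claw":0},{"angular":[0,0,0],"slide":[0,0,2],"claw":0},{"angular":[0,0,0],"slide":[0,0,0.9],"claw":0},{"angular":[0,0,0],"slide":[0,0.3,0],"claw":0},{"angular":[0,0,0],"slide":[0,1.5,0],"claw":0},{"angular":[0,0,0],"slide":[0,2,0],"claw":0},{"angular":[0,0,0],"slide":[0,2,0],"claw":0},{"angular":[0,0,0],"slide":[0,2,0],"claw":0},{"angular":[0,0,0],"slide":[0,2,0],"claw":0},{"angular":[0,0,0],"slide":[0,2,0],"claw":0}]'
python3 -m creep '[{"angular":[0,0,0],"slide":[0,2,0],"claw":0},{"angular":[0,0,0],"slide":[0,2,0],"claw":0},{"angular":[0,0,0],"slide":[0,2,0],"claw":0},{"angular":[0,0,0],"slide":[0,2,0],"claw":0},{"angular":[0,0,0],"slide":[0,2,0],"claw":0},{"angular":[0,0,0],"slide":[0,2,0],"claw":0},{"angular":[0,0,0],"slide":[0,2,0],"claw":0},{"angular":[0,0,0],"slide":[0,2,0],"claw":0},{"angular":[0,0,0],"slide":[0,2,0],"claw":0},{"angular":[0,0,0],"slide":[0,1,0],"claw":0},{"angular":[0,0,0],"slide":[0,0,0],"claw":0}]'
python3 - <<'E'
from h import *
for n in ("top","scene"):
  im,d,m=grab(n);cv2.imwrite(f"pics/{n}3.png",im)
  W=pts(d,m).reshape(-1,3);W=W[~np.isnan(W[:,0])]
  for c in clusters(box(W,.48,.67,-.4,-.24,.018,.065),mn=20,close=0): print(n,rect(c),c[:,2].max().round(3))
plan(.578,-.24,.1255,3)
E
```

```text
t: 10.7
position: [0.5686, -0.0518, 0.1263]
orientation: [1.0, 0.024, 0.001, 0.0]
contact_force: [-0.1, 0.1, -2.1]
width: 0.0215
grip_force: 59.3
t: 11.8
position: [0.58, -0.2414, 0.1293]
orientation: [1.0, 0.023, 0.003, 0.0]
contact_force: [-0.9, 4.5, 8.1]
width: 0.021
grip_force: 60.6
top (array([ 576.7, -347.1]), array([55.7,  6. ]), 4.1) 0.065
scene (array([ 562.1, -297.6]), array([167.6, 105.5]), 3.1) 0.065
scene (array([ 495.2, -321.3]), array([31.1, 37.5]), 1.2) 0.039
scene (array([ 492.1, -279. ]), array([24.9, 30. ]), 3.3) 0.054
slide [-0.15 -0.03  0.32] turn [-0.    -0.005 -0.005] pos [ 0.5795 -0.2402  0.1287] t 11.9
```

View pics/scene3.png

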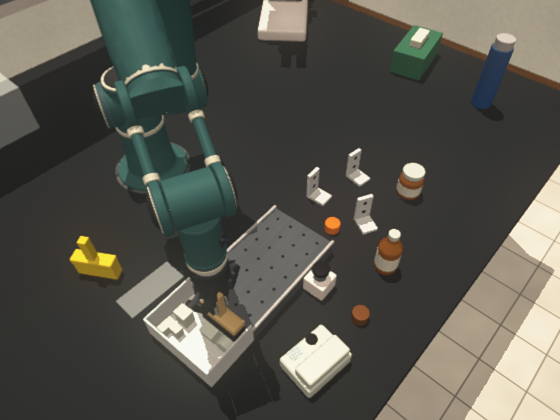

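Plate looks clear. The brush seems to rest on an offcut in the tray at (215,330), because it reads 8 N upward. I'll lift and check.

```bash
python3 -m creep '[{"angular":[0,0,0],"slide":[0,-0.5,-1.5],"claw":0},{"angular":[0,0,0],"slide":[0,0,-3],"claw":0},{"angular":[0,0,0],"slide":[0,-2,-3],"claw":0},{"angular":[0,0,0],"slide":[0,-4,-3],"claw":0},{"angular":[0,0,0],"slide":[0,-4,0],"claw":0},{"angular":[0,0,0],"slide":[0,-4,0],"claw":0},{"angular":[0,0,0],"slide":[0,-4,0],"claw":0},{"angular":[0,0,0],"slide":[0,-1,0],"claw":0},{"angular":[0,0,0],"slide":[0,0,0],"claw":0}]'
python3 - <<'E'
from h import *
C=np.array([.5313,-.0527]);a=np.radians(3);M=np.array([[np.cos(a),-np.sin(a)],[np.sin(a),np.cos(a)]])
for n in ("top","scene"):
  im,d,m=grab(n);cv2.imwrite(f"pics/{n}4.png",im)
  cv2.imwrite(f"pics/{n}4c.png",cv2.resize(im[240:400,130:330] if n=="scene" else im[150:250,330:430],None,fx=4 if n=="top" else 3,fy=4 if n=="top" else 3))
  W=pts(d,m).reshape(-1,3);W=W[~np.isnan(W[:,0])]
  w=W.copy();w[:,:2]=(W[:,:2]-C)@M
  P=w[(abs(w[:,0])<.092)&(w[:,1]<-.15)&(w[:,1]>-.296)&(w[:,2]>.012)]
  P=P+[.5,0,0]
  for c in clusters(P,r=.003,mn=15,close=0): print(n,rect(c),c[:,2].max().round(3))
E
```

```text
t: 12.8
position: [0.5679, -0.0434, 0.231]
orientation: [1.0, 0.026, 0.0, 0.0]
contact_force: [-0.4, 0.5, -2.0]
width: 0.0214
grip_force: 59.5
top (array([ 500.7, -294.2]), array([  3.6, 179. ]), 89.9) 0.083
top (array([ 470.1, -155. ]), array([121.3,  10.1]), 0.2) 0.05
top (array([ 440., -266.]), array([42. , 46.8]), 88.8) 0.042
top (array([ 441.3, -223.6]), array([35.8, 30.2]), 2.6) 0.058
top (array([ 541.3, -212. ]), array([30.3, 84.9]), 89.4) 0.054
top (array([ 553.5, -154.7]), array([ 8.5, 38.6]), 89.1) 0.047
top (array([ 583.8, -155.2]), array([ 7.5, 15.1]), 83.5) 0.052
scene (array([ 494.3, -155.1]), array([ 10. , 172.2]), 90.0) 0.045
scene (array([ 439.9, -266.5]), array([37.7, 48.5]), 89.0) 0.038
scene (array([ 442.2, -223.8]), array([38.3, 30.5]), 0.5) 0.055
scene (array([ 539.4, -211.8]), array([30.2, 81.9]), 89.9) 0.05
```

View pics/scene4c.png

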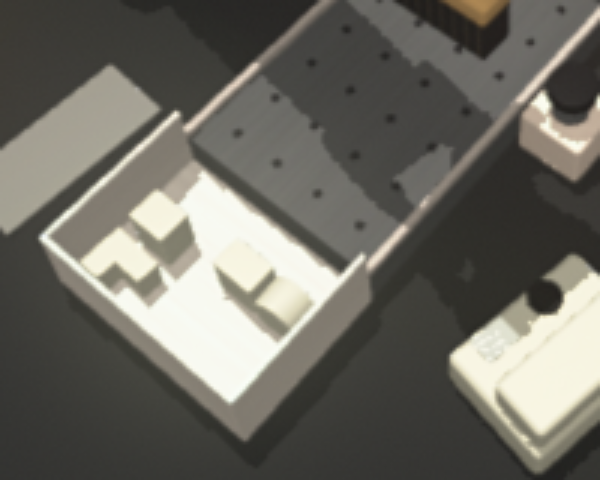

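All four offcuts lie in the tray, two at crop (125,245) and two at (260,285), and the plate is clear. Next I'll put the brush back.

```bash
python3 -c "
from h import *
plan(.347,-.285,.21,92)"
```

```text
slide [-23.26  22.85   2.09] turn [ 1.000e-03  1.000e-03 -1.557e+00] pos [ 0.5681 -0.0454  0.2307] t 12.9
```

```bash
python3 -m creep '[{"angular":[0,0,0],"slide":[-2.9,2.85,0],"claw":0},{"angular":[0,0,0],"slide":[-2.9,2.85,0],"claw":0},{"angular":[0,0,0],"slide":[-2.9,2.85,0],"claw":0},{"angular":[0,0,0],"slide":[-2.9,2.85,0],"claw":0},{"angular":[0,0,0],"slide":[-2.9,2.85,0],"claw":0},{"angular":[0,0,0],"slide":[-2.9,2.85,0],"claw":0},{"angular":[0,0,0],"slide":[-2.9,2.85,0],"claw":0},{"angular":[0,0,0],"slide":[-2.9,2.85,0],"claw":0}]'
python3 -m creep '[{"angular":[0,0,-0.141],"slide":[0,0,0],"claw":0},{"angular":[0,0,-0.141],"slide":[0,0,0],"claw":0},{"angular":[0,0,-0.141],"slide":[0,0,0],"claw":0},{"angular":[0,0,-0.141],"slide":[0,0,0],"claw":0},{"angular":[0,0,-0.141],"slide":[0,0,0],"claw":0},{"angular":[0,0,-0.141],"slide":[0,0,0],"claw":0},{"angular":[0,0,-0.141],"slide":[0,0,0],"claw":0},{"angular":[0,0,-0.141],"slide":[0,0,0],"claw":0},{"angular":[0,0,-0.141],"slide":[0,0,0],"claw":0},{"angular":[0,0,-0.141],"slide":[0,0,0],"claw":0},{"angular":[0,0,-0.141],"slide":[0,0,0],"claw":0},{"angular":[0,0,0],"slide":[0,0,0],"claw":0}]'
python3 -c "
from h import *
plan(.347,-.285,.09,92)"
```

```text
t: 13.7
position: [0.3453, -0.286, 0.2307]
orientation: [1.0, 0.023, 0.0, 0.001]
contact_force: [0.2, -1.3, -2.2]
width: 0.0214
grip_force: 59.6
t: 14.9
position: [0.3466, -0.2849, 0.2305]
orientation: [0.697, 0.717, -0.0, 0.0]
contact_force: [-0.5, -0.7, -2.2]
width: 0.021
grip_force: 59.9
slide [-0.    0.05 14.05] turn [-0.     0.001 -0.008] pos [ 0.3466 -0.2849  0.2305] t 14.9
```

```bash
python3 -m creep '[{"angular":[0,0,0],"slide":[0,0,3.5],"claw":0},{"angular":[0,0,0],"slide":[0,0,4],"claw":0},{"angular":[0,0,0],"slide":[0,0,4],"claw":0},{"angular":[0,0,0],"slide":[0,0,1.6],"claw":0},{"angular":[0,0,0],"slide":[0,0,0.6],"claw":0},{"angular":[0,0,0],"slide":[0,0,0.3],"claw":0},{"angular":[0,0,0],"slide":[0,0,0.2],"claw":0},{"angular":[0,0,0],"slide":[0,0,0],"claw":0}]'
```

```text
t: 15.7
position: [0.3481, -0.2844, 0.0895]
orientation: [0.697, 0.717, 0.0, 0.001]
contact_force: [-0.2, -0.3, -2.0]
width: 0.0213
grip_force: 59.7
```

```bash
python3 -m creep '[{"angular":[0,0,0],"slide":[0,0,0.15],"claw":0},{"angular":[0,0,0],"slide":[0,0,0.1],"claw":0},{"angular":[0,0,0],"slide":[0,0,0],"claw":0},{"angular":[0,0,0],"slide":[0,0,0],"claw":0}]'
```

```text
t: 16.1
position: [0.3482, -0.284, 0.0872]
orientation: [0.697, 0.717, 0.0, 0.001]
contact_force: [-1.8, 1.7, 6.8]
width: 0.0216
grip_force: 60.7
```

In contact. I'll open the gripper, back off upward and head toward the brackets.

```bash
python3 -m creep '[{"angular":[0,0,0],"slide":[0,0,0],"claw":1},{"angular":[0,0,0],"slide":[0,0,0],"claw":1},{"angular":[0,0,0],"slide":[0,0,0],"claw":1},{"angular":[0,0,0],"slide":[0,0,0],"claw":1},{"angular":[0,0,0],"slide":[0,0,0],"claw":1},{"angular":[0,0,0],"slide":[0,0,0],"claw":1},{"angular":[0,0,0],"slide":[0,0,-2],"claw":1},{"angular":[0,0,0],"slide":[0,0,-4],"claw":1},{"angular":[0,0,0],"slide":[0,0,-4],"claw":1},{"angular":[0,0,0],"slide":[0,0,-3],"claw":1},{"angular":[0,0,0],"slide":[4,1,0],"claw":1},{"angular":[0,0,0],"slide":[4,1,0],"claw":1}]'
python3 -m creep '[{"angular":[0,0,0],"slide":[4,1,0],"claw":1},{"angular":[0,0,0],"slide":[4,1,0],"claw":1},{"angular":[0,0,0],"slide":[4,1,0],"claw":1},{"angular":[0,0,0],"slide":[4,1,0],"claw":1},{"angular":[0,0,0],"slide":[4,0,0],"claw":1},{"angular":[0,0,0],"slide":[4,0,0],"claw":1},{"angular":[0,0,0],"slide":[4,0,0],"claw":1},{"angular":[0,0,0],"slide":[0,0,0],"claw":1},{"angular":[0,0,0],"slide":[0,0,0],"claw":1}]'
cat >> h.py <<'E'
def brk(boxes):
  for n in ("top","scene"):
    im,d,m=grab(n);W=pts(d,m).reshape(-1,3);W=W[~np.isnan(W[:,0])]
    for x,y in boxes:
        P=box(W,x-.06,x+.06,y-.06,y+.06,.03,.11);Q=box(W,x-.06,x+.06,y-.06,y+.06,.004,.02)
        if len(P)>10: print(n,"br",*rect(P),"zmax",P[:,2].max().round(3),len(P),"low",Q[:,:2].mean(0).round(3))
  return im
E
python3 - <<'E'
from h import *
im,d,m=grab("scene");W=pts(d,m).reshape(-1,3);W=W[~np.isnan(W[:,0])]
for a,b in((.05,.08),(.12,.16)): P=box(W,.28,.41,-.4,-.2,a,b);print("brush",rect(P),np.median(P[:,2]))
brk(((.460,.241),(.495,.381),(.622,.252)));cv2.imwrite("pics/s5.png",im)
plan(.447,.24,.15,93)
E
```

```text
t: 17.3
position: [0.366, -0.2033, 0.2176]
orientation: [0.698, 0.716, 0.0, 0.002]
contact_force: [-0.1, 0.8, 0.0]
width: 0.0852
grip_force: 0.0
t: 18.2
position: [0.3967, 0.0788, 0.2157]
orientation: [0.696, 0.718, -0.0, 0.0]
contact_force: [-0.0, 0.3, 0.3]
width: 0.0855
grip_force: 0.0
brush (array([ 348.1, -283. ]), array([ 38.8, 110.3]), 1.1) 0.0682071798917771
brush (array([ 347.6, -283.2]), array([26.6, 21.6]), 2.1) 0.13866589959083808
top br [446.3 239.7] [11.1 43.4] 2.6 zmax 0.096 77 low [0.469 0.24 ]
top br [485.3 384.3] [45.9 10.6] 82.9 zmax 0.097 76 low [0.502 0.38 ]
top br [611.2 257.5] [44.5 11.2] 63.2 zmax 0.096 83 low [0.628 0.248]
scene br [446.5 240. ] [13.8 47.8] 0.6 zmax 0.095 200 low [0.471 0.24 ]
scene br [485.3 384.7] [47.5 12.1] 82.0 zmax 0.093 208 low [0.511 0.378]
scene br [610.8 259.2] [48.4 13.7] 60.6 zmax 0.093 265 low [0.635 0.245]
slide [16.15  5.45  6.56] turn [-0.     0.    -0.025] pos [0.397  0.0771 0.2157] t 18.4
```

Brush stands 2 mm from the pad's middle, and the brackets are unmoved. I'm picking up the first.

```bash
python3 -m creep '[{"angular":[0,0,-0.02],"slide":[4,1.4,2],"claw":1},{"angular":[0,0,0],"slide":[4,1.4,2],"claw":1},{"angular":[0,0,0],"slide":[4,1.4,2],"claw":1},{"angular":[0,0,0],"slide":[4.1,1.4,2],"claw":1},{"angular":[0,0,0],"slide":[0,0,0],"claw":1},{"angular":[0,0,0],"slide":[0,0,0],"claw":1}]'
python3 -c "
from h import *
plan(.4465,.24,.0515,92.7)"
```

```text
t: 18.95
position: [0.4457, 0.2404, 0.1346]
orientation: [0.69, 0.724, -0.001, -0.0]
contact_force: [-0.6, -1.1, 0.1]
width: 0.0854
grip_force: 0.0
slide [-0.03  0.1   8.31] turn [-0.003  0.002  0.001] pos [0.4457 0.2404 0.1346] t 18.9
```

```bash
python3 -m creep '[{"angular":[0,0,0],"slide":[0,0.1,3],"claw":1},{"angular":[0,0,0],"slide":[0,0,3.3],"claw":1},{"angular":[0,0,0],"slide":[0,0,2],"claw":1},{"angular":[0,0,0],"slide":[0,0,0],"claw":0},{"angular":[0,0,0],"slide":[0,0,0],"claw":0},{"angular":[0,0,0],"slide":[0,0,0],"claw":0},{"angular":[0,0,0],"slide":[0,0,0],"claw":0},{"angular":[0,0,0],"slide":[0,0,0],"claw":0},{"angular":[0,0,0],"slide":[0,0,0],"claw":0},{"angular":[0,0,0],"slide":[0,0,0],"claw":0},{"angular":[0,0,0],"slide":[0,0,0],"claw":0}]'
python3 -m creep '[{"angular":[0,0,0],"slide":[0,0,-2],"claw":0},{"angular":[0,0,0],"slide":[0,0,-3.5],"claw":0},{"angular":[0,0,0],"slide":[0,0,-4],"claw":0},{"angular":[0,0,0],"slide":[0,0,-2],"claw":0},{"angular":[0,0,0],"slide":[0,0,0],"claw":0}]'
python3 - <<'E'
from h import *
C=np.array([.5313,-.0527]);a=np.radians(3);M=np.array([[np.cos(a),-np.sin(a)],[np.sin(a),np.cos(a)]])
for y in(-.095,0,.095): print((C+M@(.030,y)).round(4))
p=C+M@(.030,-.095)
plan(*p,.16,93)
E
```

```text
t: 20.05
position: [0.4476, 0.2419, 0.0542]
orientation: [0.689, 0.724, 0.001, 0.0]
contact_force: [-1.2, -1.1, 6.5]
width: 0.0096
grip_force: 59.6
t: 20.55
position: [0.4491, 0.2428, 0.1715]
orientation: [0.689, 0.724, 0.003, 0.001]
contact_force: [1.1, 0.5, -2.8]
width: 0.0092
grip_force: 58.9
[ 0.5662 -0.146 ]
[ 0.5613 -0.0511]
[0.5563 0.0437]
slide [-39.41   9.77   1.1 ] turn [ 0.007 -0.003 -0.003] pos [0.4491 0.2428 0.1715] t 20.6
```

```bash
python3 -m creep '[{"angular":[0,0,0],"slide":[-2,0.5,0],"claw":0},{"angular":[0,0,0],"slide":[-3.7,0.92,0],"claw":0},{"angular":[0,0,0],"slide":[-3.7,0.92,0],"claw":0},{"angular":[0,0,0],"slide":[-3.7,0.92,0],"claw":0},{"angular":[0,0,0],"slide":[-3.7,0.92,0],"claw":0},{"angular":[0,0,0],"slide":[-3.7,0.92,0],"claw":0},{"angular":[0,0,0],"slide":[-3.7,0.92,0],"claw":0},{"angular":[0,0,0],"slide":[-3.7,0.92,0],"claw":0},{"angular":[0,0,0],"slide":[-3.7,0.92,0],"claw":0},{"angular":[0,0,0],"slide":[-3.7,0.92,0],"claw":0},{"angular":[0,0,0],"slide":[-3.7,0.92,0],"claw":0},{"angular":[0,0,0],"slide":[0,0,0],"claw":0}]'
python3 -c "
from h import *
plan(.5662,-.146,.098,93)"
```

```text
t: 21.75
position: [0.5626, -0.1472, 0.1653]
orientation: [0.691, 0.723, -0.001, -0.0]
contact_force: [-0.1, 0.9, -2.0]
width: 0.009
grip_force: 58.8
slide [0.11 0.38 6.73] turn [-0.002  0.001 -0.007] pos [ 0.5626 -0.1472  0.1653] t 21.8
```

```bash
python3 -m creep '[{"angular":[0,0,0],"slide":[0.1,0.4,2.5],"claw":0},{"angular":[0,0,0],"slide":[0,0,2.5],"claw":0},{"angular":[0,0,0],"slide":[0,0,1],"claw":0},{"angular":[0,0,0],"slide":[0,0,0.6],"claw":0},{"angular":[0,0,0],"slide":[0,0,0.2],"claw":0},{"angular":[0,0,0],"slide":[0,0,0.2],"claw":0},{"angular":[0,0,0],"slide":[0,0,0],"claw":0},{"angular":[0,0,0],"slide":[0,0,0],"claw":0}]'
```

```text
t: 22.55
position: [0.5674, -0.1423, 0.0988]
orientation: [0.69, 0.724, 0.0, 0.001]
contact_force: [-0.7, 0.3, -2.2]
width: 0.0092
grip_force: 58.6
```

```bash
python3 -m creep '[{"angular":[0,0,0],"slide":[-0.2,0,0.2],"claw":0},{"angular":[0,0,0],"slide":[0,0,0.2],"claw":0},{"angular":[0,0,0],"slide":[0,0,0.1],"claw":0},{"angular":[0,0,0],"slide":[0,0,0],"claw":0},{"angular":[0,0,0],"slide":[0,0,0],"claw":0}]'
```

```text
t: 23.05
position: [0.5674, -0.1446, 0.0942]
orientation: [0.69, 0.724, 0.0, 0.001]
contact_force: [-3.1, -0.7, 5.0]
width: 0.0086
grip_force: 60.0
```

```bash
python3 -m creep '[{"angular":[0,0,0],"slide":[0,0,0],"claw":1},{"angular":[0,0,0],"slide":[0,0,0],"claw":1},{"angular":[0,0,0],"slide":[0,0,0],"claw":1},{"angular":[0,0,0],"slide":[0,0,0],"claw":1},{"angular":[0,0,0],"slide":[0,0,0],"claw":1},{"angular":[0,0,0],"slide":[0,0,0],"claw":1},{"angular":[0,0,0],"slide":[0,0,0.8],"claw":1},{"angular":[0,0,0],"slide":[0,0,0],"claw":1}]'
python3 -m creep '[{"angular":[0,0,0],"slide":[0,-1.5,0],"claw":1},{"angular":[0,0,0],"slide":[0,-1.2,0],"claw":1},{"angular":[0,0,0],"slide":[0,-0.8,0],"claw":1},{"angular":[0,0,0],"slide":[0,-0.6,0],"claw":1},{"angular":[0,0,0],"slide":[0,-0.6,0],"claw":1},{"angular":[0,0,0],"slide":[0,-0.6,0],"claw":1},{"angular":[0,0,0],"slide":[0,-0.6,0],"claw":1},{"angular":[0,0,0],"slide":[0,-0.6,0],"claw":1},{"angular":[0,0,0],"slide":[0,0,0],"claw":1},{"angular":[0,0,0],"slide":[0,0,0],"claw":1}]'
python3 - <<'E'
from h import *
im,d,m=grab("scene");cv2.imwrite("pics/s6.png",cv2.resize(im[140:380,120:420],None,fx=2,fy=2))
E
```

```text
t: 23.85
position: [0.5658, -0.1438, 0.0834]
orientation: [0.69, 0.724, -0.001, -0.001]
contact_force: [-0.9, 0.2, -0.4]
width: 0.0853
grip_force: 0.0
t: 24.85
position: [0.5018, -0.1473, 0.0849]
orientation: [0.69, 0.724, 0.0, 0.0]
contact_force: [-0.3, 0.1, -0.1]
width: 0.0856
grip_force: 0.0
```

View pics/s6.png

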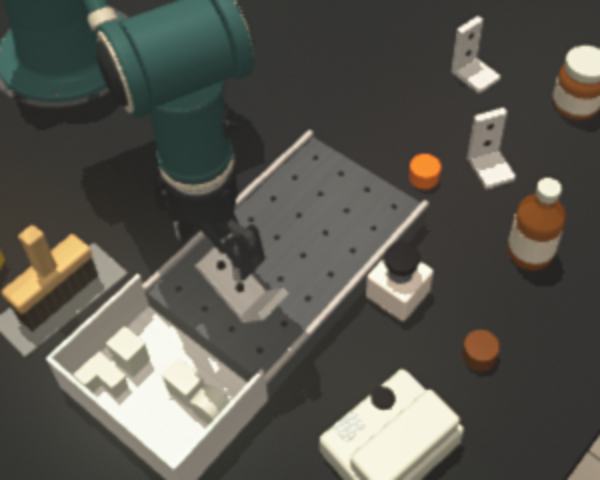

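The bracket lies flat, short leg up, at crop (235,285). Next is bracket B.

```bash
python3 -m creep '[{"angular":[0,0,0],"slide":[0,0,-2],"claw":1},{"angular":[0,0,0],"slide":[0,0,-4],"claw":1},{"angular":[0,0,0],"slide":[2,0,-4],"claw":1},{"angular":[0,0,0],"slide":[4.5,0,0],"claw":1},{"angular":[0,0,0],"slide":[4.5,0,0],"claw":1},{"angular":[0,0,0],"slide":[4.5,0,0],"claw":1},{"angular":[0,0,0],"slide":[4.5,0,0],"claw":1},{"angular":[0,0,0],"slide":[4.5,0,0],"claw":1},{"angular":[0,0,0],"slide":[4.5,0,0],"claw":1},{"angular":[0,0,0],"slide":[4.5,0,0],"claw":1},{"angular":[0,0,0],"slide":[4.5,0,0],"claw":1},{"angular":[0,0,0],"slide":[0,0,0],"claw":1}]'
python3 - <<'E'
from h import *
brk(((.495,.381),(.622,.252)))
plan(.4853,.3845,.14,82.5)
E
```

```text
t: 26.1
position: [0.4831, 0.2374, 0.1851]
orientation: [0.688, 0.726, 0.001, -0.001]
contact_force: [0.6, -0.3, 0.3]
width: 0.0853
grip_force: 0.0
top br [485.7 383.6] [43.7 11.2] 81.3 zmax 0.098 68 low [0.489 0.393]
scene br [486.1 384.3] [46.7 13.7] 77.4 zmax 0.094 207 low [0.511 0.38 ]
scene br [610.9 259.2] [46.6 14. ] 63.5 zmax 0.095 269 low [0.633 0.246]
slide [15.09  1.01  4.46] turn [-0.     0.001  0.183] pos [0.4831 0.2333 0.1847] t 26.2
```

```bash
python3 -m creep '[{"angular":[0,0,0],"slide":[3.8,0.2,1],"claw":1},{"angular":[0,0,0],"slide":[3.8,0.2,1],"claw":1},{"angular":[0,0,0],"slide":[3.8,0.3,1],"claw":1},{"angular":[0,0,0],"slide":[3.7,0.3,1],"claw":1},{"angular":[0,0,0.1],"slide":[0,0,0],"claw":1},{"angular":[0,0,0.085],"slide":[0,0,0],"claw":1},{"angular":[0,0,0],"slide":[0,0,0],"claw":1},{"angular":[0,0,0],"slide":[0,0,0],"claw":1}]'
python3 -c "
from h import *
plan(.4857,.3842,.0515,82)"
```

```text
t: 27.0
position: [0.4864, 0.3823, 0.1447]
orientation: [0.753, 0.658, -0.0, 0.0]
contact_force: [-0.4, 0.8, -1.4]
width: 0.0853
grip_force: 0.0
slide [ 0.18 -0.1   9.32] turn [-0.     0.     0.004] pos [0.4864 0.3823 0.1447] t 27.0
```

```bash
python3 -m creep '[{"angular":[0,0,0],"slide":[0.2,-0.1,3.3],"claw":1},{"angular":[0,0,0],"slide":[0,0,3.5],"claw":1},{"angular":[0,0,0],"slide":[0,0,2.5],"claw":1},{"angular":[0,0,0],"slide":[0,0,0],"claw":0},{"angular":[0,0,0],"slide":[0,0,0],"claw":0},{"angular":[0,0,0],"slide":[0,0,0],"claw":0},{"angular":[0,0,0],"slide":[0,0,0],"claw":0},{"angular":[0,0,0],"slide":[0,0,0],"claw":0},{"angular":[0,0,0],"slide":[0,0,0],"claw":0},{"angular":[0,0,0],"slide":[0,0,0],"claw":0},{"angular":[0,0,0],"slide":[0,0,0],"claw":0}]'
python3 -m creep '[{"angular":[0,0,0],"slide":[0,0,-2],"claw":0},{"angular":[0,0,0],"slide":[0,0,-3.5],"claw":0},{"angular":[0,0,0],"slide":[0,0,-4],"claw":0},{"angular":[0,0,0],"slide":[0,0,-2],"claw":0},{"angular":[0,0,0],"slide":[0,0,0],"claw":0}]'
python3 - <<'E'
from h import *
plan(.5613,-.0511,.17,93)
E
```

```text
t: 28.1
position: [0.4861, 0.3863, 0.0535]
orientation: [0.753, 0.658, 0.001, 0.0]
contact_force: [-0.7, -1.1, 5.6]
width: 0.0095
grip_force: 59.2
t: 28.6
position: [0.4873, 0.3874, 0.1711]
orientation: [0.753, 0.657, 0.004, 0.0]
contact_force: [1.2, -0.3, -1.5]
width: 0.0092
grip_force: 58.8
slide [-42.44  13.27  -0.05] turn [ 0.006 -0.005 -0.188] pos [0.4873 0.3874 0.1711] t 28.6
```

```bash
python3 -m creep '[{"angular":[0,0,0],"slide":[-2.1,0.7,0],"claw":0},{"angular":[0,0,0],"slide":[-4,1.25,0],"claw":0},{"angular":[0,0,0],"slide":[-4,1.25,0],"claw":0},{"angular":[0,0,0],"slide":[-4,1.25,0],"claw":0},{"angular":[0,0,0],"slide":[-4,1.25,0],"claw":0},{"angular":[0,0,0],"slide":[-4,1.25,0],"claw":0},{"angular":[0,0,0],"slide":[-4,1.25,0],"claw":0},{"angular":[0,0,0],"slide":[-4,1.25,0],"claw":0},{"angular":[0,0,0],"slide":[-4,1.25,0],"claw":0},{"angular":[0,0,0],"slide":[-4,1.25,0],"claw":0},{"angular":[0,0,0],"slide":[-4,1.25,0],"claw":0}]'
python3 -m creep '[{"angular":[0,0,-0.1],"slide":[0,0,0],"claw":0},{"angular":[0,0,-0.09],"slide":[0,0,0],"claw":0},{"angular":[0,0,0],"slide":[0,0,0],"claw":0},{"angular":[0,0,0],"slide":[0,0,0],"claw":0}]'
python3 -c "
from h import *
plan(.5613,-.0511,.096,93)"
```

```text
t: 29.7
position: [0.5572, -0.0508, 0.1641]
orientation: [0.754, 0.657, -0.001, -0.001]
contact_force: [1.1, 0.3, -1.5]
width: 0.0094
grip_force: 58.6
t: 30.1
position: [0.5576, -0.0491, 0.1649]
orientation: [0.688, 0.725, -0.001, -0.001]
contact_force: [0.0, 0.2, -1.7]
width: 0.0094
grip_force: 58.7
slide [-0.22  0.38  6.89] turn [-0.003 -0.001 -0.   ] pos [ 0.5576 -0.0491  0.1649] t 30.1
```

```bash
python3 -m creep '[{"angular":[0,0,0],"slide":[-0.2,0.4,2.5],"claw":0},{"angular":[0,0,0],"slide":[0,0,2.5],"claw":0},{"angular":[0,0,0],"slide":[0,0,1.2],"claw":0},{"angular":[0,0,0],"slide":[0,0,0.5],"claw":0},{"angular":[0,0,0],"slide":[0,0,0.2],"claw":0},{"angular":[0,0,0],"slide":[0,0,0.2],"claw":0},{"angular":[0,0,0],"slide":[0,0,0],"claw":0},{"angular":[0,0,0],"slide":[0,0,0],"claw":0}]'
```

```text
t: 30.9
position: [0.5637, -0.0512, 0.0968]
orientation: [0.688, 0.726, 0.001, 0.001]
contact_force: [-0.3, -0.1, -2.7]
width: 0.0095
grip_force: 58.5
```

```bash
python3 -m creep '[{"angular":[0,0,0],"slide":[0,0,0.2],"claw":0},{"angular":[0,0,0],"slide":[0,0,0.2],"claw":0},{"angular":[0,0,0],"slide":[0,0,0],"claw":0},{"angular":[0,0,0],"slide":[0,0,0],"claw":0}]'
```

```text
t: 31.3
position: [0.5636, -0.0513, 0.0935]
orientation: [0.688, 0.726, 0.0, 0.001]
contact_force: [-3.5, -0.8, 6.4]
width: 0.0095
grip_force: 59.9
```

```bash
python3 -m creep '[{"angular":[0,0,0],"slide":[0,0,0],"claw":1},{"angular":[0,0,0],"slide":[0,0,0],"claw":1},{"angular":[0,0,0],"slide":[0,0,0],"claw":1},{"angular":[0,0,0],"slide":[0,0,0],"claw":1},{"angular":[0,0,0],"slide":[0,0,0],"claw":1},{"angular":[0,0,0],"slide":[0,0,0],"claw":1},{"angular":[0,0,0],"slide":[0,0,0.8],"claw":1},{"angular":[0,0,0],"slide":[0,0,0],"claw":1}]'
python3 -m creep '[{"angular":[0,0,0],"slide":[0,-1.5,0],"claw":1},{"angular":[0,0,0],"slide":[0,-1.2,0],"claw":1},{"angular":[0,0,0],"slide":[0,-0.8,0],"claw":1},{"angular":[0,0,0],"slide":[0,-0.6,0],"claw":1},{"angular":[0,0,0],"slide":[0,-0.6,0],"claw":1},{"angular":[0,0,0],"slide":[0,-0.6,0],"claw":1},{"angular":[0,0,0],"slide":[0,-0.6,0],"claw":1},{"angular":[0,0,0],"slide":[0,-0.6,0],"claw":1},{"angular":[0,0,0],"slide":[0,0,0],"claw":1},{"angular":[0,0,0],"slide":[0,0,0],"claw":1}]'
python3 -m creep '[{"angular":[0,0,0],"slide":[0,0,-2],"claw":1},{"angular":[0,0,0],"slide":[0,0,-4],"claw":1},{"angular":[0,0,0],"slide":[2,0,-4],"claw":1},{"angular":[0,0,0],"slide":[4,0,0],"claw":1},{"angular":[0,0,0],"slide":[4,0,0],"claw":1},{"angular":[0,0,0],"slide":[4,0,0],"claw":1},{"angular":[0,0,0],"slide":[4,0,0],"claw":1},{"angular":[0,0,0],"slide":[0,0,0],"claw":1},{"angular":[0,0,0],"slide":[0,0,0],"claw":1}]'
python3 - <<'E'
from h import *
im=brk(((.622,.252),));cv2.imwrite("pics/s7.png",cv2.resize(im[140:380,120:420],None,fx=2,fy=2))
plan(.611,.258,.14,63)
E
```

```text
t: 32.1
position: [0.5619, -0.051, 0.0824]
orientation: [0.688, 0.726, -0.001, -0.001]
contact_force: [-0.2, 0.7, 0.5]
width: 0.0855
grip_force: 0.0
t: 33.1
position: [0.498, -0.0547, 0.0839]
orientation: [0.688, 0.726, 0.0, 0.0]
contact_force: [-0.3, 0.7, 0.1]
width: 0.0852
grip_force: 0.0
t: 34.0
position: [0.4884, 0.1258, 0.1838]
orientation: [0.687, 0.727, -0.0, 0.0]
contact_force: [-0.1, 0.6, 0.6]
width: 0.0855
grip_force: 0.0
top br [654.9 249.7] [44.7 10.7] 51.5 zmax 0.096 78 low [0.643 0.255]
scene br [654.7 250.7] [45.6 14.3] 48.2 zmax 0.093 287 low [0.656 0.238]
slide [12.68 12.96  4.36] turn [0.    0.001 0.525] pos [0.4884 0.1245 0.1837] t 34.1
```

View pics/s7.png

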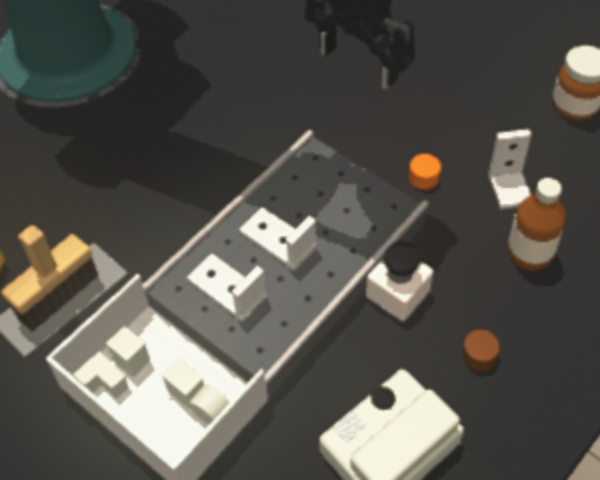

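Two brackets lie correctly, at crop (230,285) and (280,235). The third was knocked to (654,250) mm with its yaw changed, and it now stands near the bottle, so I'll re-aim.

```bash
python3 -c "
from h import *
plan(.6548,.25,.15,51)"
```

```text
slide [11.64 17.29  3.36] turn [0.    0.001 0.735] pos [0.4884 0.1245 0.1837] t 34.1
```

```bash
python3 -m creep '[{"angular":[0,0,0],"slide":[2.3,3.45,0],"claw":1},{"angular":[0,0,0],"slide":[2.3,3.45,0],"claw":1},{"angular":[0,0,0],"slide":[2.3,3.45,0],"claw":1},{"angular":[0,0,0],"slide":[2.4,3.5,0],"claw":1},{"angular":[0,0,0],"slide":[2.4,3.5,0],"claw":1},{"angular":[0,0,0.147],"slide":[0,0,0],"claw":1},{"angular":[0,0,0.147],"slide":[0,0,0],"claw":1},{"angular":[0,0,0.147],"slide":[0,0,0],"claw":1},{"angular":[0,0,0.147],"slide":[0,0,0],"claw":1},{"angular":[0,0,0.147],"slide":[0,0,0],"claw":1},{"angular":[0,0,0],"slide":[0,0,3],"claw":1},{"angular":[0,0,0],"slide":[0,0,0],"claw":1}]'
python3 - <<'E'
from h import *
im,d,m=grab("scene");W=pts(d,m).reshape(-1,3);W=W[~np.isnan(W[:,0])]
for c in clusters(box(W,.58,.72,.19,.31,.03,.092),mn=30): print(rect(c),len(c),c[:,2].max())
plan(.6548,.25,.0515,51)
E
```

```text
t: 35.3
position: [0.6531, 0.2483, 0.1493]
orientation: [0.903, 0.429, -0.004, -0.0]
contact_force: [-0.6, -0.6, -1.1]
width: 0.0852
grip_force: 0.0
(array([654.7, 250.6]), array([45.3, 13.8]), 52.2) 277 0.09176781348426521
slide [0.21 0.05 9.93] turn [-0.003  0.005 -0.002] pos [0.6537 0.2488 0.1508] t 35.4
```

```bash
python3 -m creep '[{"angular":[0,0,0],"slide":[0.2,0,3.5],"claw":1},{"angular":[0,0,0],"slide":[0,0,3.5],"claw":1},{"angular":[0,0,0],"slide":[0,0,2.9],"claw":1},{"angular":[0,0,0],"slide":[0,0,0],"claw":0},{"angular":[0,0,0],"slide":[0,0,0],"claw":0},{"angular":[0,0,0],"slide":[0,0,0],"claw":0},{"angular":[0,0,0],"slide":[0,0,0],"claw":0},{"angular":[0,0,0],"slide":[0,0,0],"claw":0},{"angular":[0,0,0],"slide":[0,0,0],"claw":0},{"angular":[0,0,0],"slide":[0,0,0],"claw":0},{"angular":[0,0,0],"slide":[0,0,0],"claw":0}]'
python3 -m creep '[{"angular":[0,0,0],"slide":[0,0,-2],"claw":0},{"angular":[0,0,0],"slide":[0,0,-3.5],"claw":0},{"angular":[0,0,0],"slide":[0,0,-4],"claw":0},{"angular":[0,0,0],"slide":[0,0,-2.5],"claw":0},{"angular":[0,0,0],"slide":[0,0,0],"claw":0}]'
python3 - <<'E'
from h import *
plan(.5563,.0437,.17,93)
E
```

```text
t: 36.45
position: [0.6578, 0.2533, 0.0569]
orientation: [0.903, 0.43, 0.002, 0.0]
contact_force: [-0.1, 0.2, 6.0]
width: 0.0092
grip_force: 59.6
t: 36.95
position: [0.6593, 0.2539, 0.1801]
orientation: [0.903, 0.43, 0.004, 0.0]
contact_force: [0.9, 0.2, -2.3]
width: 0.0094
grip_force: 58.9
slide [-22.82   5.23   0.86] turn [ 0.007 -0.005 -0.733] pos [0.6593 0.2539 0.1801] t 37.0
```

```bash
python3 -m creep '[{"angular":[0,0,0],"slide":[-2.2,0.5,0],"claw":0},{"angular":[0,0,0],"slide":[-4.1,0.95,0],"claw":0},{"angular":[0,0,0],"slide":[-4.1,0.95,0],"claw":0},{"angular":[0,0,0],"slide":[-4.1,0.95,0],"claw":0},{"angular":[0,0,0],"slide":[-4.1,0.95,0],"claw":0},{"angular":[0,0,0],"slide":[-4.2,0.95,0],"claw":0},{"angular":[0,0,-0.147],"slide":[0,0,0],"claw":0},{"angular":[0,0,-0.147],"slide":[0,0,0],"claw":0},{"angular":[0,0,-0.147],"slide":[0,0,0],"claw":0},{"angular":[0,0,-0.147],"slide":[0,0,0],"claw":0},{"angular":[0,0,-0.145],"slide":[0,0,0],"claw":0},{"angular":[0,0,0],"slide":[0,0,0],"claw":0}]'
python3 -c "
from h import *
plan(.5563,.0437,.1,93)"
```

```text
t: 38.15
position: [0.5519, 0.0426, 0.172]
orientation: [0.688, 0.725, -0.002, -0.002]
contact_force: [0.5, -0.3, -2.8]
width: 0.009
grip_force: 58.6
slide [0.08 0.48 7.2 ] turn [-0.005 -0.    -0.   ] pos [0.5519 0.0426 0.172 ] t 38.1
```

```bash
python3 -m creep '[{"angular":[0,0,0],"slide":[0,0.4,2.5],"claw":0},{"angular":[0,0,0],"slide":[0,0,2.5],"claw":0},{"angular":[0,0,0],"slide":[0,0,1],"claw":0},{"angular":[0,0,0],"slide":[0,0,0.6],"claw":0},{"angular":[0,0,0],"slide":[0,0,0.2],"claw":0},{"angular":[0,0,0],"slide":[0,0,0.2],"claw":0},{"angular":[0,0,0],"slide":[0,0,0.1],"claw":0},{"angular":[0,0,0],"slide":[0,0,0],"claw":0},{"angular":[0,0,0],"slide":[0,0,0],"claw":0}]'
```

```text
t: 39.05
position: [0.5582, 0.0429, 0.1045]
orientation: [0.689, 0.725, 0.0, 0.0]
contact_force: [0.1, 0.3, -2.9]
width: 0.0092
grip_force: 58.7
```

```bash
python3 -m creep '[{"angular":[0,0,0],"slide":[0,0,0.3],"claw":0},{"angular":[0,0,0],"slide":[0,0,0.2],"claw":0},{"angular":[0,0,0],"slide":[0,0,0.2],"claw":0},{"angular":[0,0,0],"slide":[0,0,0.1],"claw":0},{"angular":[0,0,0],"slide":[0,0,0],"claw":0},{"angular":[0,0,0],"slide":[0,0,0],"claw":0}]'
```

```text
t: 39.65
position: [0.5576, 0.0428, 0.0969]
orientation: [0.688, 0.725, -0.0, -0.0]
contact_force: [-4.0, 0.1, 6.2]
width: 0.0094
grip_force: 60.0
```

```bash
python3 -m creep '[{"angular":[0,0,0],"slide":[0,0,0],"claw":1},{"angular":[0,0,0],"slide":[0,0,0],"claw":1},{"angular":[0,0,0],"slide":[0,0,0],"claw":1},{"angular":[0,0,0],"slide":[0,0,0],"claw":1},{"angular":[0,0,0],"slide":[0,0,0],"claw":1},{"angular":[0,0,0],"slide":[0,0,0],"claw":1},{"angular":[0,0,0],"slide":[0,0,1.1],"claw":1},{"angular":[0,0,0],"slide":[0,0,0],"claw":1}]'
python3 -m creep '[{"angular":[0,0,0],"slide":[0,-1.5,0],"claw":1},{"angular":[0,0,0],"slide":[0,-1.2,0],"claw":1},{"angular":[0,0,0],"slide":[0,-0.8,0],"claw":1},{"angular":[0,0,0],"slide":[0,-0.6,0],"claw":1},{"angular":[0,0,0],"slide":[0,-0.6,0],"claw":1},{"angular":[0,0,0],"slide":[0,-0.6,0],"claw":1},{"angular":[0,0,0],"slide":[0,-0.6,0],"claw":1},{"angular":[0,0,0],"slide":[0,-0.6,0],"claw":1},{"angular":[0,0,0],"slide":[0,0,0],"claw":1},{"angular":[0,0,0],"slide":[0,0,0],"claw":1}]'
python3 -m creep '[{"angular":[0,0,0],"slide":[0,0,-2],"claw":1},{"angular":[0,0,0],"slide":[0,0,-4],"claw":1},{"angular":[0,0,0],"slide":[0,0,-4],"claw":0},{"angular":[0,0,0],"slide":[4,-2,0],"claw":0},{"angular":[0,0,0],"slide":[4,-2,0],"claw":0},{"angular":[0,0,0],"slide":[4,-2,0],"claw":0},{"angular":[0,0,0],"slide":[0,0,0],"claw":0},{"angular":[0,0,0],"slide":[0,0,0],"claw":0}]'
python3 - <<'E'
from h import *
C=np.array([.5313,-.0527]);a=np.radians(3);M=np.array([[np.cos(a),-np.sin(a)],[np.sin(a),np.cos(a)]])
for n in("top","scene"):
  im,d,m=grab(n);W=pts(d,m).reshape(-1,3);W=W[~np.isnan(W[:,0])];w=W.copy();w[:,:2]=(W[:,:2]-C)@M
  P=w[(abs(w[:,0])<.09)&(abs(w[:,1])<.155)&(w[:,2]>.045)&(w[:,2]<.11)]+[.5,0,0]
  for c in clusters(P,r=.003,mn=40): print(n,rect(c),"zmax",c[:,2].max().round(3),"leg z",np.median(c[c[:,2]<.06,2]).round(4))
cv2.imwrite("pics/s8.png",cv2.resize(im[140:380,120:420],None,fx=2,fy=2))
plan(.663,.0045,.15,93)
E
```

```text
t: 40.45
position: [0.5563, 0.0428, 0.0829]
orientation: [0.688, 0.725, -0.001, -0.001]
contact_force: [-0.1, -0.8, -0.2]
width: 0.0852
grip_force: 0.0
t: 41.45
position: [0.4928, 0.0395, 0.0849]
orientation: [0.689, 0.725, 0.0, 0.0]
contact_force: [-0.9, 1.4, -0.1]
width: 0.0854
grip_force: 0.0
t: 42.25
position: [0.4266, 0.157, 0.185]
orientation: [0.687, 0.726, 0.0, 0.0]
contact_force: [-0.5, 0.1, 0.2]
width: 0.0
grip_force: 0.0
top (array([478. ,  45.3]), array([155.3, 122.1]), 83.0) zmax 0.109 leg z 0.0499
top (array([480. , -91.8]), array([111.2,  90.8]), 1.9) zmax 0.107 leg z 0.0504
scene (array([477.7, -96.8]), array([97. , 52.1]), 0.0) zmax 0.103 leg z 0.0502
scene (array([482.3,  92.6]), array([107.4,  50.4]), 0.2) zmax 0.105 leg z 0.0502
scene (array([486.3,  -3. ]), array([50.5, 99.8]), 89.1) zmax 0.103 leg z 0.0501
slide [-16.33  22.76   3.51] turn [ 0.  0. -0.] pos [0.4273 0.1558 0.1849] t 42.4
```

View pics/s8.png

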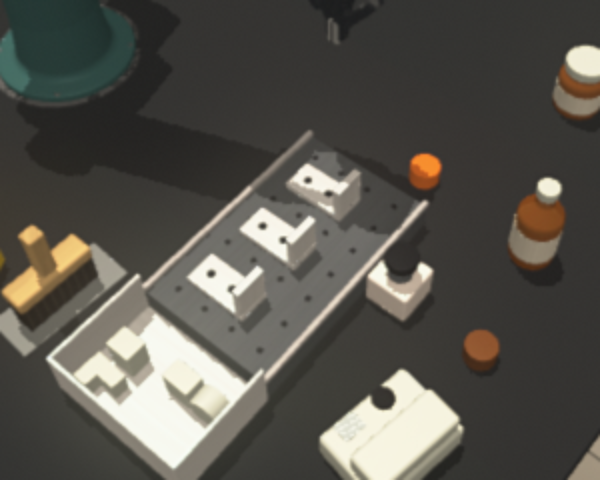

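All three brackets lie flat with short legs up, at crop (230,285), (280,235) and (325,187). Now for the plunger, with the fingers shut.

```bash
python3 -m creep '[{"angular":[0,0,0],"slide":[-2.35,3.25,0],"claw":0},{"angular":[0,0,0],"slide":[-2.35,3.25,0],"claw":0},{"angular":[0,0,0],"slide":[-2.35,3.25,0],"claw":0},{"angular":[0,0,0],"slide":[-2.35,3.25,0],"claw":0},{"angular":[0,0,0],"slide":[-2.35,3.25,0],"claw":0},{"angular":[0,0,0],"slide":[-2.35,3.25,0],"claw":0},{"angular":[0,0,0],"slide":[-2.3,3.25,0],"claw":0},{"angular":[0,0,0],"slide":[0,0,2],"claw":0},{"angular":[0,0,0],"slide":[0,0,0],"claw":0},{"angular":[0,0,0],"slide":[0,0,0],"claw":0}]'
python3 -c "
from h import *
plan(.663,.0045,.09,93)"
```

```text
t: 43.35
position: [0.6615, 0.0029, 0.1634]
orientation: [0.689, 0.725, -0.001, -0.001]
contact_force: [-0.9, 0.9, -0.3]
width: -0.0002
grip_force: 0.0
slide [0.15 0.18 7.34] turn [-0.003 -0.    -0.002] pos [0.6615 0.0029 0.1634] t 43.4
```

```bash
python3 -m creep '[{"angular":[0,0,0],"slide":[0.1,0.2,3.5],"claw":0},{"angular":[0,0,0],"slide":[0,0,3],"claw":0},{"angular":[0,0,0],"slide":[0,0,1],"claw":0},{"angular":[0,0,0],"slide":[0,0,0.6],"claw":0},{"angular":[0,0,0],"slide":[0,0,0.6],"claw":0},{"angular":[0,0,0],"slide":[0,0,0.4],"claw":0},{"angular":[0,0,0],"slide":[0,0,0.2],"claw":0},{"angular":[0,0,0],"slide":[0,0,0],"claw":0},{"angular":[0,0,0],"slide":[0,0,0],"claw":0}]'
```

```text
t: 44.25
position: [0.6647, 0.0055, 0.0745]
orientation: [0.688, 0.725, 0.0, 0.0]
contact_force: [-5.5, 1.2, 7.2]
width: -0.0002
grip_force: 3.5
```

```bash
python3 -m creep '[{"angular":[0,0,0],"slide":[0,0,0.3],"claw":0},{"angular":[0,0,0],"slide":[0,0,0.3],"claw":0},{"angular":[0,0,0],"slide":[0,0,0.2],"claw":0},{"angular":[0,0,0],"slide":[0,0,0.1],"claw":0},{"angular":[0,0,0],"slide":[0,0,0],"claw":0},{"angular":[0,0,0],"slide":[0,0,0],"claw":0},{"angular":[0,0,0],"slide":[0,0,0],"claw":0},{"angular":[0,0,0],"slide":[0,0,0],"claw":0}]'
```

```text
t: 45.05
position: [0.6653, 0.0055, 0.068]
orientation: [0.688, 0.725, 0.001, 0.001]
contact_force: [-10.0, 0.8, 16.2]
width: -0.0002
grip_force: 8.4
```

```bash
python3 -m creep '[{"angular":[0,0,0],"slide":[0,0,0.2],"claw":0},{"angular":[0,0,0],"slide":[0,0,0],"claw":0},{"angular":[0,0,0],"slide":[0,0,0],"claw":0},{"angular":[0,0,0],"slide":[0,0,0],"claw":0}]'
python3 -m creep '[{"angular":[0,0,0],"slide":[0,0,-1],"claw":0},{"angular":[0,0,0],"slide":[0,0,-2],"claw":0},{"angular":[0,0,0],"slide":[0,0,-4],"claw":0},{"angular":[0,0,0],"slide":[0,0,-4],"claw":0},{"angular":[0,0,0],"slide":[0,0,-4],"claw":0},{"angular":[0,0,0],"slide":[0,0,0],"claw":0},{"angular":[0,0,0],"slide":[0,0,0],"claw":0},{"angular":[0,0,0],"slide":[0,0,0],"claw":0}]'
python3 - <<'E'
from h import *
im,d,m=grab("scene");cv2.imwrite("pics/s9.png",cv2.resize(im[140:380,100:400],None,fx=2,fy=2))
W=pts(d,m).reshape(-1,3);W=W[~np.isnan(W[:,0])]
P=box(W,.64,.69,-.02,.03,.06,.1);print("plunger z",np.percentile(P[:,2],95))
E
```

```text
t: 45.45
position: [0.6654, 0.0055, 0.0679]
orientation: [0.688, 0.725, 0.001, 0.001]
contact_force: [-13.9, 0.2, 26.2]
width: -0.0001
grip_force: 12.7
t: 46.25
position: [0.664, 0.0054, 0.2105]
orientation: [0.688, 0.725, -0.0, -0.0]
contact_force: [0.2, -1.4, -0.7]
width: 0.0001
grip_force: 0.0
plunger z 0.09060886995072286
```

View pics/s9.png

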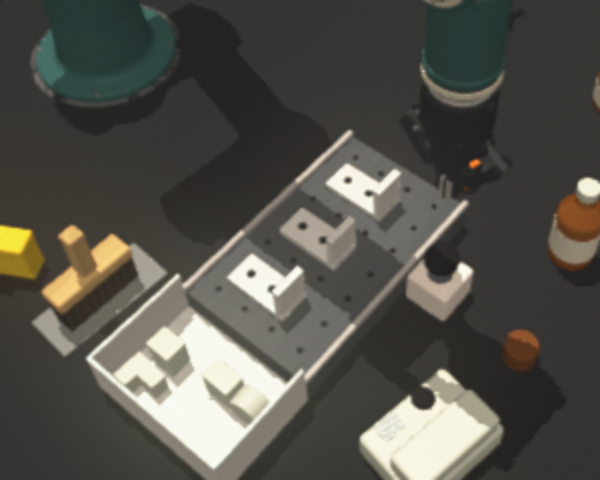

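Final view: the brackets lie flat, the offcuts are in the tray, the brush stands on its pad and the plunger is up again. Handing in.

```bash
python3 -c "
from station import robot
print(robot.sign_off())"
```

```text
the job is handed in; nothing more can be done
None
```

The job is handed in after about 46 s of robot time, with no verdict returned: the last camera check showed all four offcuts in the tray, the brush standing on its pad, all three brackets flat with their short legs up, and the plunger back up after being pressed to its stop.

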